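# Load the lamp rod into the microscope light source

### The arm

A 7-joint arm with a two-finger parallel gripper is mounted at the origin on the work surface. World frame = base frame: x ahead of the robot, y to its left, z up, the work surface at z = 0. Lengths are in m, angles in rad, forces in N, time in s.
With the tool pointing down it reaches from about 0.35 to 0.9 m from the base axis. Payload 8.1 kg.
Tool frame: the origin (TCP) lies midway between the tips of the shut fingers; the grasp point (between the pads) lies 19 mm behind it; z points along the fingers, y is the line along which they close (so a half turn about z gives the same grasp; the last joint's range is limited). The gripper opens to 92 mm and grips with 3 to 60 N. Pads are 19 mm wide; open, the fingers measure 130 mm over their backs; the gripper's body (75 mm by 190 mm) begins 47 mm behind the grasp point.
Start: joints at [1.066, 0.434, 0.025, 1.573, -0.012, 1.134, -0.075], TCP at [0.244, -0.575, 0.227] pointing down, gripper open.
Joint ranges: [-2.62, 2.62], [-0.44, 2.09], [-1.27, 1.32], [0.08, 2.57], [-1.32, 4.46], [0.12, 2], [-2.74, 2.74]. Speed limits (rad/s): [2.22, 2.22, 3.01, 3.01, 3.14, 3.14, 3.14].

### API

Orientations are given as a rotation vector (axis times angle).
In Python, from cell import arm gives the robot as it stands.
- The arm moves only by the tool carry_out, never from a script. Its arguments are lists of equal length, an entry for each row: "claw": the finger opening in cm, from 0 to 9.18; "delta_pos": the shift along the tool's x, y, z in cm, a list of three; "angular": the turn, a rotation vector about the tool's x, y, z in rad, a list of three. In form: {"claw": [claw, ...], "delta_pos": [[dx, dy, dz], ...], "angular": [[ax, ay, az], ...]}. A call has 1 to 20 rows; each row shifts and turns the commanded pose from where the row before left it, along the tool's axes as they then stand; what a row does not reach is not made up. A row lasts 1/10 s, in which the tool goes at most 50 mm and 8.59 degrees, less where a joint would pass 70% of its speed; a pose out of reach is approached as far as the arm can. A call with a gripper value outside its range is refused whole. The fingers move at their own pace and stop on an object; "force" is the grip in N (left out, the last holds). Time passes only in rows, so rows that do not move let the fingers close. It gives the time, the measured TCP pose, the force, the opening and the grip force at its end, in the units of the state.
- arm.observe(): the state, without advancing time (a new reading comes with each control period).
- arm.get_image(name): name is "scene" or "top" or "wrist"; returns a dict with "frame" (480x640x3 uint8, red, green, blue), "mtx" (3x3 intrinsics, pixels), "T" (4x4, takes a point from camera to world coordinates). Camera axes: x right, y down, z forward; pixel columns grow to the right and rows downward; lengths in m; the calibration is good to about 2 mm. A picture is of the moment at which its call begins. There is no depth.
- arm.sign_off(): hands the job in; it is judged then, once.
Trained networks look in a picture, given as the dict that the camera call returned (one of the last four; its "shot" number tells which), for a name from the list of things; names that differ only in an ending like _2 or _b are one class to them, and where a whole thing is asked for, a point or a joint stands for the part that bears it (a point fixed in the world has none). Each returns a list of dicts, best first, with "conf" (0 to 1); they miss things now and then, are a little off and sometimes report something else, mostly with a low value. They report only what shows in the picture. A call takes as long as a camera call. They do not tell look-alikes from the thing itself.
- arm.look_for(label, picture): "centre" ([column, row] as shares, 0 to 1, of the picture: columns of its width, rows of its height, amid what is visible of it).
- arm.trace(label, picture): "region" (480x640 bool, what is visible of it) and "centre" ([column, row] as shares, 0 to 1, of the picture: columns of its width, rows of its height, amid what is visible of it).
- arm.place_of(label, picture): "centre" ([column, row] as shares, 0 to 1, of the picture: columns of its width, rows of its height: a listed point, or the origin of a listed thing).
The state is a dict: "clock": time; "joints": joint angles; "dq": joint speeds; "joint_efforts": joint torques, N m; "position": TCP position; "ee_rot": TCP orientation; "force": force on the tool from outside, world axes, zero at the start; "ft_torque": the same for the moment, N m; "width": opening from 0.0 (shut) to 1.0 (fully open); "gripper_force": force on a finger pad.
Only numpy, scipy, OpenCV 4.12 (cv2) and the standard library are available. Lean on these libraries where they do the work, as an engineer would, in place of code of your own. Each camera call takes 0.05 s, during which the arm holds its last target. There are 200 camera calls.

### The job

Load the lamp rod into the microscope's light source: take it from its cradle by the silver shaft, ahead of the brass collar, and push it a third to a half of its shaft length into the bore, then let go, regrip it by the red handle behind the collar and push it fully home, until the collar rests against the brass seat on the nose of the light source, and let go. A stiff dust plug inside resists all the way, so push steadily, but seat the collar gently: never press it on the nose with more than 30 N nor jam the rod in the bore; do not drop it, and leave the oil bottle, slide box and specimen jar where they are.

Things in the scene. Friction and masses are not known exactly. Their poses are not given: they have to be found in the camera images.
- lamp: Lamp rod, 218 mm long, 0.14 to 0.28 kg, loose, lying level in the cradle, axis 45 mm above the table. Origin on its axis, mid shaft; x runs along the rod to the amber lens tip. Silver shaft: 16 mm diameter, x -80 to +80 mm, black rings near x = 0. Brass collar: 30 mm diameter, x -88 to -80 mm. Red handle: 16 mm diameter, x -138 to -88 mm. It may roll about its axis.
- lamp_tip (a point): Centre of the lens tip, the leading end of the rod (lamp x = +80 mm, on the axis). The last 4 mm taper from 16 to 12 mm diameter.
- lamp_collar (a point): Centre of the collar's front face (lamp x = -80 mm, on the axis). Home: this face meets the nose, the tip is 160 mm inside the mouth, the rod stops advancing and the push climbs above what it took on the way (about 10 to 18 N, plug and rubbing together); 20 to 25 N seats it amply.
- cradle: Fixed grey cradle, base 170 x 70 x 8 mm, origin at the centre of its underside. Two blue V rests, 14 mm long, up to 46 mm high, at its x = -55 and +55 mm. The rod lies along its x in both, lens tip to +x, lamp origin over the cradle's origin to within 5 mm; the shaft is free between the rests, collar and handle are behind the rear rest.
- lamphouse: Light source: fixed black finned housing, 150 mm deep (x), 136 mm wide over its fins, 125 mm high, origin at the centre of its underside. A square silver nose, 44 x 44 mm, stands 35 mm out of its -x face, to x = -110 mm, centred 85 mm above the table. The x axis points level into the bore.
- bore_mouth (a point): Centre of the bore's mouth in the nose's face, 85 mm above the table; x points level into the bore. Bore 178 mm deep, 17.8 mm diameter (20 mm in the first 4 mm), sharp rims. 15 to 55 mm inside (not measured) sits a dust plug that the rod pushes ahead: steady drag 8 to 10 N, stays where left, never stops the rod before the collar meets the nose.
- seat: Fixed brass seat plate, the front 4 mm of the nose, 44 x 44 mm, 20 mm hole; origin at the bore's mouth, axes as the lamphouse. The collar comes to rest on it.
- oil_bottle: Amber bottle, 38 mm diameter, 75 mm high, standing loose; origin under its centre. Bystander.
- slide_box: Blue slide box with white lid, 87 x 97 x 34 mm, loose; origin under its centre. Bystander.
- specimen_jar: Clear jar with white lid, 56 mm diameter, 65 mm high, loose; origin under its centre. Bystander.
Mind the look-alikes: they are no part of the job. There is more than one size of the lamp; the one meant has the size given above.

How it is judged:
By the outcome, as a careful person would: the job done as asked, in the order asked, and still so for the second after the job is handed in, with the robot touching nothing.
It also fails if it takes over 61 s, if anything falls off the work surface, if the arm or the gripper's body presses on something with over 40 N, if the wrist force passes 120 N, or if a joint passes its speed limit or range.

## Working session

There is one attempt and no reset: what is moved stays moved. The work goes in short steps, Python scripts to look and compute and a tool call to move; the robot and the scene stay as the last step left them, time stands still between calls to the robot, and variables do not carry over. Pictures are saved under pics/ and viewed, at most 13 in all, crops included, and the job is handed in when it is done.

Besides the shell and the picture viewer there is one more tool, called after "Request:" by a JSON object that holds its "api" and its "payload". carry_out: Moves the arm, as the interface text tells. Its arguments: {"type":"object","properties":{"claw":{"type":"array","items":{"type":"number"}},"delta_pos":{"type":"array","items":{"type":"array","items":{"type":"number"}}},"angular":{"type":"array","items":{"type":"array","items":{"type":"number"}}},"force":{"type":"number"}},"required":["claw","delta_pos","angular"]}

```bash
ls; mkdir -p pics
cat > h.py <<'E'
import numpy as np, cv2
from cell import arm
from scipy.spatial.transform import Rotation as R
def save(p,n): cv2.imwrite(f'pics/{n}.png',p['frame'][:,:,::-1])
def plane(p,uv,z):
    uv=np.array(uv,float); K,T=np.array(p['mtx']),np.array(p['T'])
    d=T[:3,:3]@np.linalg.solve(K,[uv[0],uv[1],1]); o=T[:3,3]
    return o+d*(z-o[2])/d[2]
def ray(p,uv):
    K,T=np.array(p['mtx']),np.array(p['T'])
    d=T[:3,:3]@np.linalg.solve(K,[uv[0],uv[1],1]); return T[:3,3],d/np.linalg.norm(d)
def tri(rays):
    A=np.zeros((3,3));b=np.zeros(3)
    for o,d in rays:
        M=np.eye(3)-np.outer(d,d);A+=M;b+=M@o
    x=np.linalg.solve(A,b)
    return x,[np.linalg.norm((np.eye(3)-np.outer(d,d))@(x-o)) for o,d in rays]
def proj(p,X):
    T=np.linalg.inv(p['T']);c=T[:3,:3]@np.array(X)+T[:3,3];u=np.array(p['mtx'])@c;return u[:2]/u[2]
E
python3 - <<'E'
from h import *
np.set_printoptions(precision=4,suppress=True)
s=arm.observe();print(s)
a=arm.get_image('scene');b=arm.get_image('top')
save(a,'s0');save(b,'t0')
for n in ['lamp','lamp_tip','lamp_collar','cradle','lamphouse','bore_mouth','oil_bottle','slide_box','specimen_jar']:
    for q,p in(('s',a),('t',b)):
        print(n,q,[(np.round(np.array(r['centre'])*[640,480],1),round(r['conf'],2)) for r in arm.place_of(n,p)])
E
```

```text
pics
{'clock': 0.0, 'joints': array([ 1.0664,  0.4352,  0.0249,  1.5741, -0.0116,  1.134 , -0.0751]), 'dq': array([ 0.    ,  0.0005,  0.0006,  0.0001, -0.0011, -0.0002,  0.0003]), 'joint_efforts': array([  0.0006, -66.7848,   0.9851, -31.4462,  -0.0605,   0.043 ,
         0.0001]), 'position': array([ 0.2442, -0.5748,  0.226 ]), 'ee_rot': array([-3.077 , -0.6265,  0.0007]), 'force': array([-0.1517,  0.7315, -0.2559]), 'ft_torque': array([-0.0125,  0.041 , -0.0505]), 'gripper_force': 0.0, 'width': 1.001684957661018}
lamp s [(array([294.4, 232.2]), 0.68), (array([254.8, 265. ]), 0.64), (array([175. , 302.7]), 0.56)]
lamp t [(array([376.5, 289.7]), 0.95), (array([264.2, 315.1]), 0.86), (array([444.4, 336.4]), 0.83)]
lamp_tip s [(array([220.3, 261.8]), 0.93), (array([194.9, 290.9]), 0.83), (array([312.8, 231.2]), 0.82)]
lamp_tip t [(array([417.9, 333.4]), 0.74), (array([248.4, 297. ]), 0.67), (array([383.4, 325.2]), 0.62)]
lamp_collar s [(array([289. , 272.9]), 0.85), (array([149.5, 315.3]), 0.63), (array([270.3, 232.1]), 0.62)]
lamp_collar t [(array([471.1, 340.1]), 0.81), (array([283.3, 334.6]), 0.72), (array([360.3, 247. ]), 0.63), (array([422.9, 166.4]), 0.35)]
cradle s [(array([257. , 285.2]), 0.64)]
cradle t [(array([369.1, 286.6]), 0.66)]
lamphouse s [(array([392.2, 236.9]), 0.94)]
lamphouse t [(array([207.3, 214.6]), 0.76), (array([491.9, 212.1]), 0.59)]
bore_mouth s [(array([438.4, 217.2]), 0.64)]
bore_mouth t [(array([205.5, 144.2]), 0.9)]
oil_bottle s [(array([342.9, 364.6]), 0.67)]
oil_bottle t [(array([420.2, 160.9]), 0.76)]
slide_box s [(array([236.3, 401.3]), 0.97)]
slide_box t [(array([491.5, 209.5]), 0.85)]
specimen_jar s [(array([325.6, 201.2]), 0.91)]
specimen_jar t [(array([169.7, 321.3]), 0.67)]
```

View pics/s0.png

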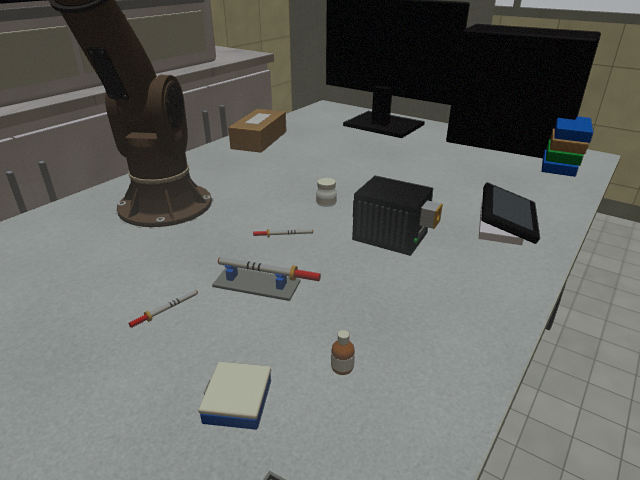

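View pics/t0.png

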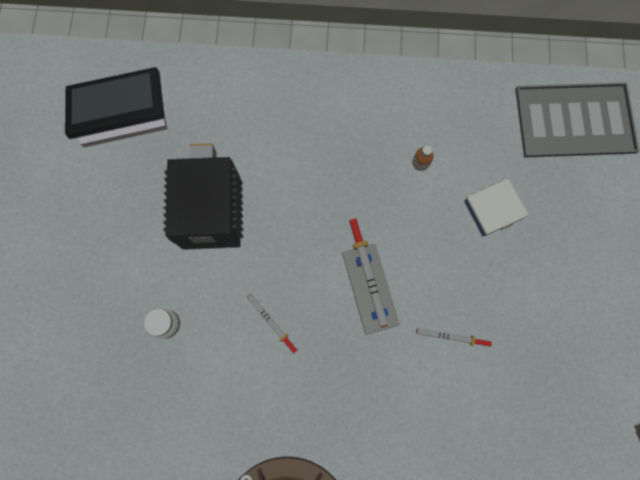

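The scene view shows the rod in the cradle (about 268,268), two smaller look-alikes at (283,232) and (163,308), and the nose at (432,214). In the top view the rod runs from its handle at (354,222) to its tip at (383,325). The nose is at (203,150) and faces +x, away from the robot.

Run:
```python
from h import *
np.set_printoptions(precision=4,suppress=True)
a=arm.get_image('scene');b=arm.get_image('top')
print(np.array(a['T'])[:3,3],np.array(b['T'])[:3,3])
def t(u,v): return tri([ray(a,u),ray(b,v)])
print('tip',t((220.3,261.8),(383.4,325.2)));print('collar',t((293,272.9),(360.3,246)))
print('mouth',t((438.4,217.2),(205.5,144.2)))
for n,u,z in(('tip',(383.4,325.2),.045),('collar',(360.3,246),.045),('mouth',(203,144.2),.085),('oil',(425,158),.04),('box',(497,207),.034),('jar',(160,322),.065)): print(n,plane(b,u,z))
r=arm.trace('lamp',b)
for q in r: 
    ys,xs=np.nonzero(q['region']);print(q['conf'],xs.min(),xs.max(),ys.min(),ys.max(),len(xs))
```

```text
[ 1.0193 -0.7224  0.5918] [ 0.3089 -0.0421  1.0676]
tip (array([ 0.3751, -0.1599,  0.0414]), [np.float64(0.0007776885476578342), np.float64(0.000777688547657712)])
collar (array([ 0.5258, -0.1086,  0.044 ]), [np.float64(0.0010690129516605846), np.float64(0.001069012951660579)])
mouth (array([0.6991, 0.205 , 0.0863]), [np.float64(0.0016642677009735712), np.float64(0.0016642677009733934)])
tip [ 0.3743 -0.1601  0.045 ]
collar [ 0.5248 -0.1093  0.045 ]
mouth [0.7009 0.2112 0.085 ]
oil [ 0.7178 -0.2333  0.04  ]
box [ 0.6246 -0.3814  0.034 ]
jar [0.3531 0.257  0.065 ]
0.87 249 296 295 352 382
0.81 350 386 220 326 894
0.71 416 491 329 345 452
```

```bash
cat >> h.py <<'E'
def down(deg):
    a=np.deg2rad(deg);x=np.array([np.cos(a),np.sin(a),0]);z=np.array([0,0,-1.]);return np.c_[x,np.cross(z,x),z]
def plan(pos,Rt):
    s=arm.observe();Rc=R.from_rotvec(s['ee_rot']).as_matrix()
    rv=R.from_matrix(Rc.T@Rt).as_rotvec()
    print('turn first (rad)',np.round(rv,4),' then shift cm',np.round(Rt.T@(np.array(pos)-s['position'])*100,2),'| now',np.round(s['position'],4),'z',np.round(Rc[:,2],4),'yaw',round(np.degrees(np.arctan2(Rc[1,0],Rc[0,0])),2),'F',np.round(s['force'],1),'w',round(s['width']*91.8,1),'t',s['clock'])
E
python3 - <<'E'
from h import *
plan([.474,-.126,.2],down(18.7))
w=arm.get_image('wrist');print(w['T'],arm.observe()['position'])
E
```

```text
turn first (rad) [ 0.     -0.      0.0753]  then shift cm [ 36.15 -35.19   2.67] | now [ 0.2444 -0.5752  0.2267] z [ 0. -0. -1.] yaw 23.02 F [ 0.  -0.1 -0.3] w 91.9 t 1.15
[[ 3.91487149e-01 -8.81449404e-01 -2.64168054e-01  3.14805165e-01]
 [-9.20183422e-01 -3.74842136e-01 -1.12941769e-01 -5.44674256e-01]
 [ 5.31136718e-04  2.87298315e-01 -9.57841008e-01  3.85361011e-01]
 [ 0.00000000e+00  0.00000000e+00  0.00000000e+00  1.00000000e+00]] [ 0.24440558 -0.57524691  0.22673275]
```

Request:
{"api": "carry_out", "payload": {"claw": [9.18, 9.18, 9.18, 9.18, 9.18, 9.18, 9.18, 9.18, 9.18, 9.18, 9.18, 9.18, 9.18, 9.18, 9.18, 9.18, 9.18, 9.18, 9.18, 9.18], "delta_pos": [[0, 0, 0], [0.9, -0.85, 0.1], [2, -1.95, 0.15], [2, -1.95, 0.15], [2, -1.95, 0.15], [2, -1.95, 0.15], [2, -1.95, 0.15], [2, -1.95, 0.15], [2, -1.95, 0.15], [2, -1.95, 0.15], [2, -1.95, 0.15], [2, -1.95, 0.15], [2, -1.95, 0.15], [2, -1.95, 0.15], [2, -1.95, 0.15], [2, -1.95, 0.15], [2, -1.95, 0.15], [2, -1.95, 0.15], [2, -1.95, 0.15], [1.25, -1.2, 0.05]], "angular": [[0, 0, 0.075], [0, 0, 0], [0, 0, 0], [0, 0, 0], [0, 0, 0], [0, 0, 0], [0, 0, 0], [0, 0, 0], [0, 0, 0], [0, 0, 0], [0, 0, 0], [0, 0, 0], [0, 0, 0], [0, 0, 0], [0, 0, 0], [0, 0, 0], [0, 0, 0], [0, 0, 0], [0, 0, 0], [0, 0, 0]]}}

```text
clock: 3.2
position: [0.4743, -0.1227, 0.1997]
ee_rot: [-3.098, -0.519, -0.001]
force: [-0.2, -0.6, 0.0]
width: 0.998
gripper_force: 0.0
```

Run:
```python
from h import *
plan([.474,-.126,.2],down(18.7))
w=arm.get_image('wrist');save(w,'w1')
for n in ['lamp','lamp_tip','lamp_collar']:
  for r in arm.place_of(n,w):
    u=np.array(r['centre'])*[640,480];print(n,r['conf'],np.round(u,1),np.round(plane(w,u,.045),4))
for q in arm.trace('lamp',w):
    ys,xs=np.nonzero(q['region']);l=cv2.fitLine(np.c_[xs,ys].astype(np.float32),cv2.DIST_HUBER,0,.01,.01).ravel();print(q['conf'],len(xs),l)
    P=[plane(w,l[2:]+k*l[:2],.045) for k in(-80,80)];d=P[1]-P[0];print(P,np.degrees(np.arctan2(d[1],d[0])))
```

```text
turn first (rad) [-0.0004 -0.0005  0.0054]  then shift cm [-0.13  0.3  -0.03] | now [ 0.4743 -0.1227  0.1997] z [ 4.e-04  6.e-04 -1.e+00] yaw 19.01 F [-0.2 -0.6  0. ] w 91.6 t 3.2
lamp 0.93 [117.5 231.4] [0.3951 0.0529 0.045 ]
lamp 0.75 [318.4 248. ] [ 0.4421 -0.135   0.045 ]
lamp_tip 0.92 [ 89.5 179. ] [0.437  0.0856 0.045 ]
lamp_tip 0.8 [320.1 314. ] [ 0.3743 -0.1604  0.045 ]
lamp_collar 0.93 [320.7 159.2] [ 0.523  -0.1091  0.045 ]
lamp_collar 0.76 [145.5 269.3] [0.3649 0.02   0.045 ]
0.59 1585 [  0.53098977   0.84737825 125.190414   241.03607   ]
[array([0.44023862, 0.0922217 , 0.045     ]), array([ 0.32871425, -0.00993383,  0.045     ])] -137.51053604150644
```

View pics/w1.png

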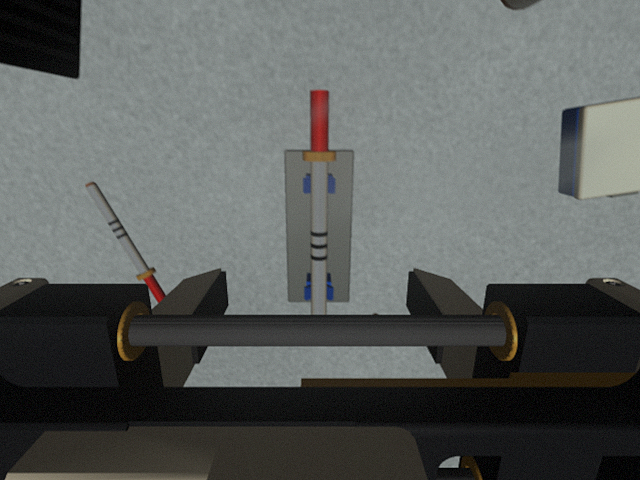

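The wrist view shows the rod nearly vertical at column 319: handle end at row 91, collar front near row 160, rings around row 245. The fingers straddle it.

Run:
```python
from h import *
np.set_printoptions(precision=4,suppress=True)
w=arm.get_image('wrist');f=cv2.cvtColor(w['frame'],cv2.COLOR_RGB2HSV)
# red handle centreline & shaft centreline
rgb=w['frame'].astype(int)
pts=[]
for r in list(range(96,150,6)):
    c=[x for x in range(290,350) if rgb[r,x,0]>1.8*rgb[r,x,1]];pts.append((np.mean(c),r))
P=np.array([plane(w,p,.045) for p in pts]);print(np.array(pts)[:,0])
for r in (200,212,222,264):
    print(r,rgb[r,300:340].sum(1).tolist())
d=P[0]-P[-1];print(P[0],P[-1],np.degrees(np.arctan2(d[1],d[0])))
print([plane(w,(c,r),.045) for c,r in((319.5,160),(318.7,246),(319.5,90))])
```

```text
[316. 316. 315. 316. 316. 316. 316. 316. 316.]
200 [317, 320, 318, 311, 323, 308, 303, 284, 248, 319, 339, 357, 366, 352, 357, 379, 365, 366, 371, 365, 366, 362, 362, 336, 281, 283, 337, 326, 319, 330, 304, 319, 326, 319, 322, 310, 335, 322, 328, 322]
212 [307, 306, 322, 302, 306, 297, 318, 265, 255, 318, 348, 357, 345, 365, 382, 384, 364, 374, 360, 358, 365, 356, 370, 330, 283, 298, 323, 318, 332, 315, 310, 307, 320, 318, 321, 308, 310, 333, 313, 302]
222 [310, 310, 300, 305, 299, 301, 307, 316, 277, 281, 343, 351, 362, 374, 369, 391, 373, 356, 348, 377, 369, 342, 360, 333, 266, 284, 300, 319, 300, 317, 305, 298, 300, 299, 312, 314, 307, 312, 303, 310]
264 [293, 287, 278, 279, 264, 276, 274, 263, 229, 260, 338, 356, 373, 378, 364, 384, 368, 361, 362, 358, 350, 371, 353, 305, 252, 252, 266, 269, 279, 280, 270, 279, 286, 269, 272, 286, 276, 283, 281, 265]
[ 0.571  -0.0919  0.045 ] [ 0.5332 -0.1047  0.045 ] 18.75449786122175
[array([ 0.5209, -0.1122,  0.045 ]), array([ 0.4429, -0.1381,  0.045 ]), array([ 0.5765, -0.0932,  0.045 ])]
```

Run:
```python
from h import *
plan([.472,-.1255,.026],down(18.75))
```

```text
turn first (rad) [ 0.0005  0.0004 -0.0008]  then shift cm [-0.08 -0.15 17.38] | now [ 0.4732 -0.1266  0.1998] z [-3.e-04 -6.e-04 -1.e+00] yaw 18.7 F [-0.4 -0.6 -0.8] w 92.1 t 3.5
```

Request:
{"api": "carry_out", "payload": {"claw": [9.18, 9.18, 9.18, 9.18, 9.18, 9.18, 9.18, 9.18, 9.18, 9.18, 9.18, 9.18], "delta_pos": [[0, -0.1, 1], [-0.1, 0, 2], [0, 0, 2], [0, 0, 2], [0, 0, 2], [0, 0, 2], [0, 0, 2], [0, 0, 2], [0, 0, 1.5], [0, 0, 0.9], [0, 0, 0], [0, 0, 0]], "angular": [[0, 0, 0], [0, 0, 0], [0, 0, 0], [0, 0, 0], [0, 0, 0], [0, 0, 0], [0, 0, 0], [0, 0, 0], [0, 0, 0], [0, 0, 0], [0, 0, 0], [0, 0, 0]]}}

```text
clock: 4.7
position: [0.4725, -0.1255, 0.0259]
ee_rot: [3.1, 0.51, -0.0]
force: [0.6, -0.2, 0.3]
width: 1.001
gripper_force: 0.0
```

Request:
{"api": "carry_out", "payload": {"claw": [4, 2.5, 1.8, 1.2, 1, 1, 1, 1, 1, 1], "delta_pos": [[0, 0, 0], [0, 0, 0], [0, 0, 0], [0, 0, 0], [0, 0, 0], [0, 0, 0], [0, 0, 0], [0, 0, 0], [0, 0, 0], [0, 0, 0]], "angular": [[0, 0, 0], [0, 0, 0], [0, 0, 0], [0, 0, 0], [0, 0, 0], [0, 0, 0], [0, 0, 0], [0, 0, 0], [0, 0, 0], [0, 0, 0]], "force": 40}}

```text
clock: 5.7
position: [0.4726, -0.1253, 0.0257]
ee_rot: [3.1, 0.511, 0.0]
force: [1.6, -7.9, 3.4]
width: 0.178
gripper_force: 5.5
```

Request:
{"api": "carry_out", "payload": {"claw": [1, 1, 1, 1], "delta_pos": [[0, 0, 0], [0, 0, 0], [0, 0, 0], [0, 0, 0]], "angular": [[0, 0, 0], [0, 0, 0], [0, 0, 0], [0, 0, 0]]}}

```text
clock: 6.1
position: [0.4728, -0.1257, 0.0258]
ee_rot: [3.099, 0.51, 0.001]
force: [2.1, -3.9, -1.0]
width: 0.158
gripper_force: 40.0
```

Request:
{"api": "carry_out", "payload": {"claw": [1, 1, 1, 1, 1, 1, 1, 1, 1, 1], "delta_pos": [[0, 0, -0.3], [0, 0, -0.7], [0, 0, -1.5], [0, 0, -2], [0, 0, -2], [0, 0, -2], [0, 0, -2], [0, 0, -1.5], [0, 0, -0.5], [0, 0, 0]], "angular": [[0, 0, 0], [0, 0, 0], [0, 0, 0], [0, 0, 0], [0, 0, 0], [0, 0, 0], [0, 0, 0], [0, 0, 0], [0, 0, 0], [0, 0, 0]]}}

```text
clock: 7.1
position: [0.4726, -0.1249, 0.1513]
ee_rot: [3.099, 0.511, 0.001]
force: [-0.7, -0.2, -2.0]
width: 0.161
gripper_force: 40.0
```

Run:
```python
from h import *
np.set_printoptions(precision=4,suppress=True)
a=arm.get_image('scene');b=arm.get_image('top')
# lamphouse yaw from top view silhouette
best=max(arm.trace('lamphouse',b),key=lambda q:-abs(q['centre'][0]*640-204))
m=best['region'].astype(np.uint8);print(best['conf'],m.sum())
c=max(cv2.findContours(m,0,2)[0],key=cv2.contourArea);print(cv2.approxPolyDP(c,4,True).reshape(-1,2).tolist())
cv2.imwrite('pics/lh.png',cv2.resize(b['frame'][130:270,140:270,::-1],None,fx=4,fy=4))
cr=cv2.resize(a['frame'][160:260,340:460,::-1],None,fx=5,fy=5,interpolation=cv2.INTER_CUBIC)
t=cv2.resize(b['frame'][135:265,145:265,::-1],None,fx=4,fy=4,interpolation=cv2.INTER_CUBIC)
o=np.zeros((520,600+0,3),np.uint8)
cv2.imwrite('pics/lh_s.png',cr);cv2.imwrite('pics/lh_t.png',t)
plan([.84,.2,.15],down(0))
```

```text
0.59 7116
[[190, 144], [189, 156], [169, 159], [164, 171], [165, 235], [182, 249], [238, 247], [239, 174], [229, 157], [216, 156], [211, 143]]
turn first (rad) [-0.0006  0.0015  0.3268]  then shift cm [ 36.81 -32.5   -0.01] | now [ 0.4719 -0.125   0.1499] z [-0.0015  0.0004 -1.    ] yaw 18.73 F [ 0.2 -0.5 -1.4] w 14.8 t 7.25
```

View pics/lh_t.png

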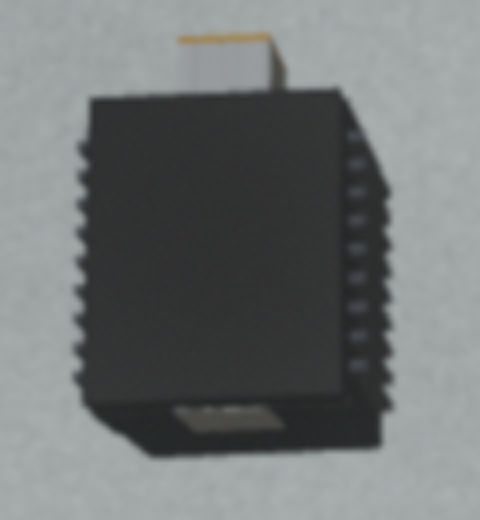

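The top crop shows the housing's top face, with front edge (92,98)–(340,90), and the nose's brass edge (178,40)–(270,36), so the yaw is small.

Run:
```python
from h import *
np.set_printoptions(precision=4,suppress=True)
b=arm.get_image('top')
f=lambda x,y,z: plane(b,(145+(x+.5)/4-.5,135+(y+.5)/4-.5),z)
n=[f(178,40,.107),f(270,36,.107)];h=[f(92,98,.125),f(340,90,.125),f(340,395,.125),f(83,402,.125)]
print(n,np.mean(n,0),np.linalg.norm(n[1]-n[0]));print(np.array(h))
for a,c in((n[1],n[0]),(h[1],h[0]),(h[2],h[3])):
    d=c-a;print('yaw of outward',np.degrees(np.arctan2(d[1],d[0]))-90, np.linalg.norm(d))
for a,c in((h[2],h[1]),(h[3],h[0])):
    d=c-a;print('yaw of outward',np.degrees(np.arctan2(d[1],d[0])),np.linalg.norm(d))
```

```text
[array([0.6895, 0.232 , 0.107 ]), array([0.6944, 0.1882, 0.107 ])] [0.6919 0.2101 0.107 ] 0.04407564580112097
[[0.651  0.2636 0.125 ]
 [0.6624 0.1483 0.125 ]
 [0.5163 0.1337 0.125 ]
 [0.5058 0.2494 0.125 ]]
yaw of outward 6.31732922594766 0.04407564580112097
yaw of outward 5.610369403387679 0.11587757881864659
yaw of outward 5.214455304815729 0.11623048792270288
yaw of outward 5.721554046895578 0.146778046237093
yaw of outward 5.5847364668059045 0.14597463767346056
```

Run:
```python
from h import *
plan([.837,.224,.15],down(5.6))
```

```text
turn first (rad) [-0.0007  0.0016  0.2291]  then shift cm [ 3.974e+01 -3.117e+01 -1.000e-02] | now [ 0.4719 -0.125   0.1499] z [-1.7e-03  4.0e-04 -1.0e+00] yaw 18.72 F [ 0.5  0.5 -1.9] w 14.9 t 7.3
```

Request:
{"api": "carry_out", "payload": {"claw": [1, 1, 1, 1, 1, 1, 1, 1, 1, 1, 1, 1, 1, 1, 1, 1, 1, 1, 1, 1], "delta_pos": [[0, 0, 0], [0, 0, 0], [0, 0, 0], [1.1, -0.9, 0], [2, -1.57, 0], [2.5, -1.96, 0], [2.5, -1.96, 0], [2.5, -1.96, 0], [2.5, -1.96, 0], [2.5, -1.96, 0], [2.5, -1.96, 0], [2.5, -1.96, 0], [2.5, -1.96, 0], [2.5, -1.96, 0], [2.5, -1.96, 0], [2.5, -1.96, 0], [2.5, -1.96, 0], [2.5, -1.96, 0], [2.5, -1.96, 0], [1.64, -1.3, 0]], "angular": [[0, 0, 0.076], [0, 0, 0.076], [0, 0, 0.077], [0, 0, 0], [0, 0, 0], [0, 0, 0], [0, 0, 0], [0, 0, 0], [0, 0, 0], [0, 0, 0], [0, 0, 0], [0, 0, 0], [0, 0, 0], [0, 0, 0], [0, 0, 0], [0, 0, 0], [0, 0, 0], [0, 0, 0], [0, 0, 0], [0, 0, 0]]}}

```text
clock: 9.3
position: [0.8378, 0.2277, 0.1486]
ee_rot: [-3.136, -0.159, 0.003]
force: [1.1, -0.6, -1.8]
width: 0.161
gripper_force: 40.0
```

Request:
{"api": "carry_out", "payload": {"claw": [1, 1], "delta_pos": [[0, 0, 0], [0, 0, 0]], "angular": [[0, 0, 0], [0, 0, 0]]}}

```text
clock: 9.5
position: [0.837, 0.2253, 0.1487]
ee_rot: [3.137, 0.157, -0.003]
force: [0.0, -0.6, -1.2]
width: 0.162
gripper_force: 40.0
```

Run:
```python
from h import *
np.set_printoptions(precision=4,suppress=True)
plan([.837,.224,.15],down(5.6))
w=arm.get_image('wrist');save(w,'w2');a=arm.get_image('scene');b=arm.get_image('top');save(a,'s2')
for n in ['lamp_tip','lamp_collar','bore_mouth','seat']:
  for q,p in(('w',w),('s',a),('t',b)):
   for r in arm.place_of(n,p)[:3]:
    u=np.array(r['centre'])*[640,480];print(n,q,round(r['conf'],2),np.round(u,1),plane(p,u,.085),plane(p,u,.169))
```

```text
turn first (rad) [0.0002 0.0021 0.0022]  then shift cm [-0.02  0.13 -0.13] | now [0.837  0.2253 0.1487] z [-0.0021 -0.0004 -1.    ] yaw 5.73 F [ 0.  -0.6 -1.2] w 14.8 t 9.5
lamp_tip s 0.98 [194.1 292.1] [ 0.4576 -0.2987  0.085 ] [ 0.5507 -0.3689  0.169 ]
lamp_tip s 0.82 [461.9 187.7] [0.6836 0.3872 0.085 ] [0.7392 0.2033 0.169 ]
lamp_tip s 0.54 [314.9 231.9] [ 0.5087 -0.0068  0.085 ] [ 0.5934 -0.1255  0.169 ]
lamp_tip t 0.96 [417.2 330.3] [ 0.3665 -0.2172  0.085 ] [ 0.3615 -0.2022  0.169 ]
lamp_tip t 0.68 [369.5 288.6] [ 0.437  -0.1273  0.085 ] [ 0.426 -0.12   0.169]
lamp_collar w 0.76 [318.  190.1] [0.8749 0.2285 0.085 ] [0.8895 0.2304 0.169 ]
lamp_collar s 0.94 [150.1 312.5] [ 0.44   -0.3783  0.085 ] [ 0.536  -0.4354  0.169 ]
lamp_collar s 0.7 [270.5 232.7] [ 0.4339 -0.0633  0.085 ] [ 0.5309 -0.1726  0.169 ]
lamp_collar s 0.69 [540.4 200.3] [0.8641 0.4258 0.085 ] [0.8898 0.2355 0.169 ]
lamp_collar t 0.64 [472.3 338.2] [ 0.3585 -0.3173  0.085 ] [ 0.3543 -0.2938  0.169 ]
lamp_collar t 0.53 [420.7 163.4] [ 0.6882 -0.2167  0.085 ] [ 0.6557 -0.2018  0.169 ]
lamp_collar t 0.5 [282.3 334. ] [0.3446 0.0271 0.085 ] [0.3415 0.0212 0.169 ]
bore_mouth s 0.79 [436.7 212.4] [0.6851 0.2247 0.085 ] [0.7405 0.0677 0.169 ]
bore_mouth s 0.67 [497.6 195.6] [0.7718 0.3929 0.085 ] [0.8128 0.208  0.169 ]
bore_mouth s 0.54 [256.1 286.3] [ 0.5351 -0.2242  0.085 ] [ 0.6153 -0.3068  0.169 ]
seat s 0.59 [436.7 215.9] [0.6919 0.2088 0.085 ] [0.7461 0.0544 0.169 ]
```

View pics/w2.png

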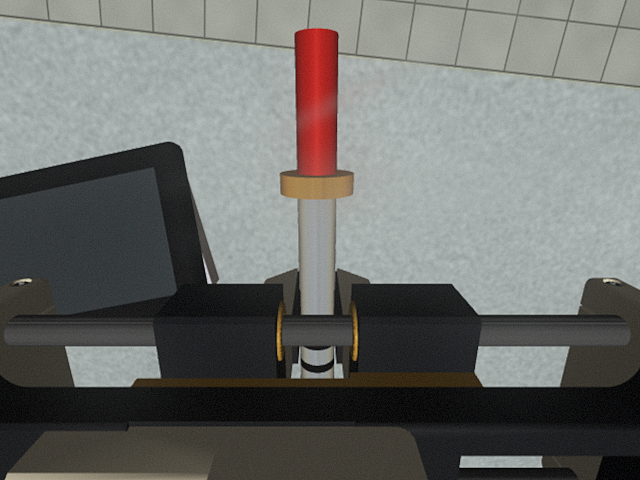

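The wrist view shows the held rod level and straight in the grip (column 318, collar at row 185), with the front half hidden by the gripper. I'll step back over the housing, to one side, so the wrist camera can see the nose.

Request:
{"api": "carry_out", "payload": {"claw": [1, 1, 1, 1, 1, 1, 1, 1, 1, 1, 1, 1, 1], "delta_pos": [[0, 0.3, -1], [-1, 0.6, -1.5], [-2.1, 0.7, -1.5], [-2.2, 0.7, 0], [-2.2, 0.7, 0], [-2.2, 0.7, 0], [-2.2, 0.7, 0], [-2.2, 0.7, 0], [-2.2, 0.7, 0], [-2.2, 0.6, 0], [-2, 0.3, 0], [0, 0, 0], [0, 0, 0]], "angular": [[0, 0, 0], [0, 0, 0], [0, 0, 0], [0, 0, 0], [0, 0, 0], [0, 0, 0], [0, 0, 0], [0, 0, 0], [0, 0, 0], [0, 0, 0], [0, 0, 0], [0, 0, 0], [0, 0, 0]]}}

```text
clock: 11.55
position: [0.6407, 0.1374, 0.192]
ee_rot: [-3.138, -0.153, -0.003]
force: [0.2, 0.2, -2.6]
width: 0.161
gripper_force: 40.0
```

Run:
```python
from h import *
np.set_printoptions(precision=4,suppress=True)
plan([.639,.139,.19],down(5.6))
w=arm.get_image('wrist');save(w,'w3')
np.savez('w3',mtx=w['mtx'],T=w['T'],frame=w['frame'])
for n in ['lamp_collar','bore_mouth','seat']:
   for r in arm.place_of(n,w)[:3]:
    u=np.array(r['centre'])*[640,480];print(n,round(r['conf'],2),np.round(u,1),plane(w,u,.085),plane(w,u,.209))
print(proj(w,(.6925,.2098,.107)))
```

```text
turn first (rad) [-0.0001 -0.0018 -0.0003]  then shift cm [-0.15 -0.18  0.2 ] | now [0.6407 0.1374 0.192 ] z [ 0.0018  0.0003 -1.    ] yaw 5.59 F [ 0.2  0.2 -2.6] w 14.8 t 11.55
lamp_collar 0.72 [316.  191.4] [0.6702 0.141  0.085 ] [0.6919 0.1429 0.209 ]
bore_mouth 0.67 [226.9 152.3] [0.6934 0.2115 0.085 ] [0.7043 0.1805 0.209 ]
seat 0.6 [223.7 155.7] [0.6907 0.2139 0.085 ] [0.7028 0.1818 0.209 ]
[221.3324 155.9248]
```

View pics/w3.png

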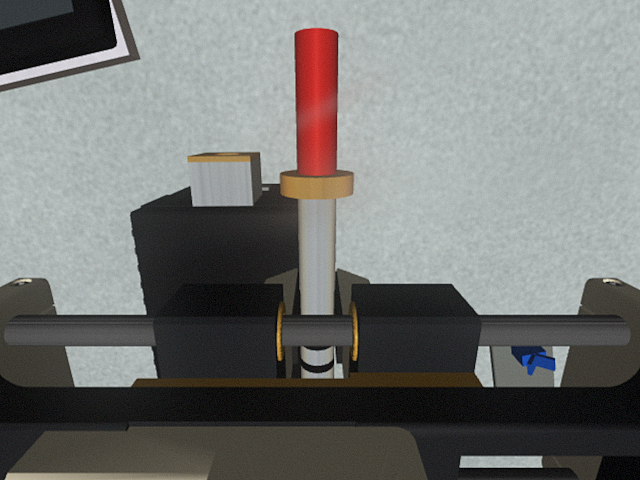

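The wrist view shows the nose at about (190–260, 152–205) with its brass seat. The rod's collar is at (316,185).

Run:
```python
import cv2
f=cv2.imread('pics/w3.png');cv2.imwrite('pics/w3c.png',cv2.resize(f[145:215,180:280],None,fx=8,fy=8,interpolation=cv2.INTER_CUBIC))
```

```text
(no output)
```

View pics/w3c.png

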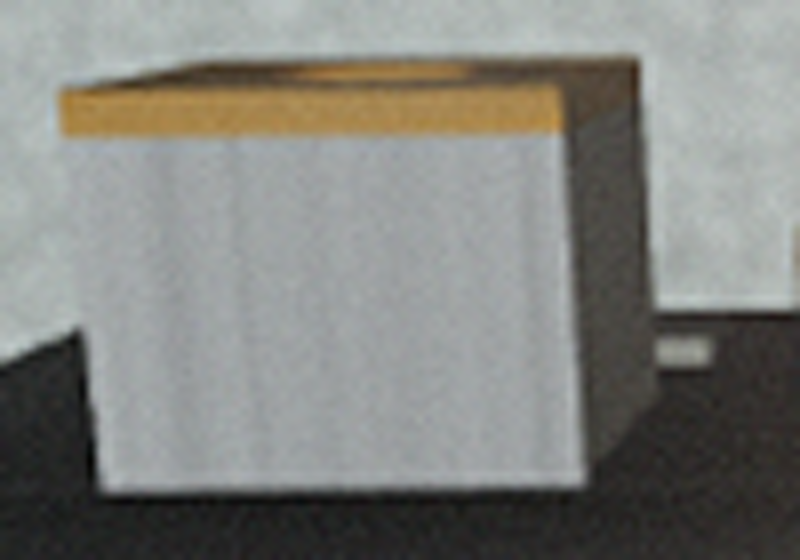

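The crop shows the nose's top front edge at (60,90)–(560,86), its bottom front edge at (185,63)–(638,58), and its top rear corners at (100,492) and (587,488).

Run:
```python
from h import *
np.set_printoptions(precision=4,suppress=True)
w=dict(np.load('w3.npz'));K=w['mtx'];T=w['T'];print(K[0,0],T[:3,3])
c=lambda x,y:((x+.5)/8-.5+180,(y+.5)/8-.5+145)
px=dict(FL=c(60,90),FR=c(562,86),BL=c(185,63),BR=c(638,58),RL=c(100,492),RR=c(587,488))
for k,z in(('FL',.107),('FR',.107),('RL',.107),('RR',.107),('BL',.063),('BR',.063)): print(k,plane(w,px[k],z))
g=lambda k,z:plane(w,px[k],z)
print('mouth top',(g('FL',.107)+g('FR',.107))/2,'bottom',(g('BL',.063)+g('BR',.063))/2,'w',np.linalg.norm(g('FL',.107)-g('FR',.107)),np.linalg.norm(g('BL',.063)-g('BR',.063)))
for a,b in(('RL','FL'),('RR','FR')):
    d=g(b,.107)-g(a,.107);print('outyaw',np.degrees(np.arctan2(d[1],d[0])),np.linalg.norm(d))
d=g('FL',.107)-g('FR',.107);print(np.degrees(np.arctan2(d[1],d[0]))-90)
# PnP: object axes outward x, y left, z up
obj=np.array([[0,22,22],[0,-22,22],[0,22,-22],[0,-22,-22],[-35,22,22],[-35,-22,22]])/1000.
img=np.array([px[k] for k in('FL','FR','BL','BR','RL','RR')])
ok,rv,tv=cv2.solvePnP(obj,img,K,None);P=T[:3,:3]@tv.ravel()+T[:3,3];Rm=T[:3,:3]@cv2.Rodrigues(rv)[0]
print('pnp mouth',P,'yaw',np.degrees(np.arctan2(Rm[1,0],Rm[0,0])),Rm[:,0])
# rod line
rgb=w['frame'].astype(int);L=[]
for r in range(40,165,8):
    xs=[x for x in range(270,370) if rgb[r,x,0]>1.8*rgb[r,x,1]];L.append(((min(xs)+max(xs))/2,r,max(xs)-min(xs)+1))
print(np.array(L)[[0,4,8,12,15]])
p=[plane(w,l[:2],.211) for l in L];d=p[0]-p[-1];print(p[0],p[-1],'rod yaw',np.degrees(np.arctan2(d[1],d[0])))
# end of handle
col=rgb[:,316];print([r for r in range(20,60) if col[r,0]>1.8*col[r,1]][0])
for r in (205,240): print(r,rgb[r,292:342].sum(1).tolist())
for r in (176,180,186,190,194): print(r,[x for x in range(260,370) if rgb[r,x,0]>1.25*rgb[r,x,2] ][0::200],max([x for x in range(260,370) if rgb[r,x,0]>1.25*rgb[r,x,2]],default=0))
print([tuple(rgb[r,316]) for r in range(168,202,2)])
```

```text
340.8151744956901 [0.7166 0.1451 0.3507]
FL [0.6902 0.2337 0.107 ]
FR [0.6949 0.19   0.107 ]
RL [0.6545 0.2304 0.107 ]
RR [0.6592 0.1862 0.107 ]
BL [0.6895 0.2368 0.063 ]
BR [0.6945 0.1904 0.063 ]
mouth top [0.6926 0.2118 0.107 ] bottom [0.692  0.2136 0.063 ] w 0.043945701635881594 0.0466923461186837
outyaw 5.212771350490616 0.035921124887073594
outyaw 6.040811824254984 0.03589401155498152
6.060942485092113
pnp mouth [0.6925 0.2118 0.0881] yaw 5.853890886430646 [ 0.9948  0.102  -0.0046]
[[316.   40.   43. ]
 [316.5  72.   42. ]
 [315.  104.   39. ]
 [316.5 136.   40. ]
 [316.5 160.   38. ]]
[0.7479 0.1484 0.211 ] [0.7049 0.144  0.211 ] rod yaw 5.842143384120937
28
205 [160, 189, 190, 197, 177, 191, 314, 370, 391, 414, 450, 454, 458, 460, 471, 466, 465, 473, 484, 478, 467, 477, 490, 493, 473, 460, 467, 454, 468, 457, 473, 480, 480, 476, 471, 466, 469, 464, 464, 463, 434, 425, 388, 346, 468, 543, 529, 533, 516, 526]
240 [123, 121, 125, 124, 126, 119, 217, 304, 373, 417, 433, 456, 468, 481, 481, 488, 471, 500, 493, 500, 491, 489, 502, 512, 477, 480, 472, 470, 488, 492, 485, 483, 467, 49
[... 230 characters left out ...]
p.int64(64)), (np.int64(201), np.int64(70), np.int64(62)), (np.int64(209), np.int64(74), np.int64(64)), (np.int64(78), np.int64(75), np.int64(59)), (np.int64(160), np.int64(125), np.int64(77)), (np.int64(179), np.int64(144), np.int64(87)), (np.int64(170), np.int64(134), np.int64(79)), (np.int64(172), np.int64(135), np.int64(79)), (np.int64(173), np.int64(136), np.int64(80)), (np.int64(175), np.int64(139), np.int64(82)), (np.int64(174), np.int64(139), np.int64(85)), (np.int64(169), np.int64(136), np.int64(83)), (np.int64(176), np.int64(139), np.int64(86)), (np.int64(169), np.int64(136), np.int64(79)), (np.int64(177), np.int64(138), np.int64(82)), (np.int64(157), np.int64(160), np.int64(163))]
```

Run:
```python
import cv2
f=cv2.imread('pics/s2.png');cv2.imwrite('pics/s2c.png',cv2.resize(f[170:220,440:580],None,fx=5.7,fy=5.7,interpolation=cv2.INTER_CUBIC))
```

```text
(no output)
```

View pics/s2c.png

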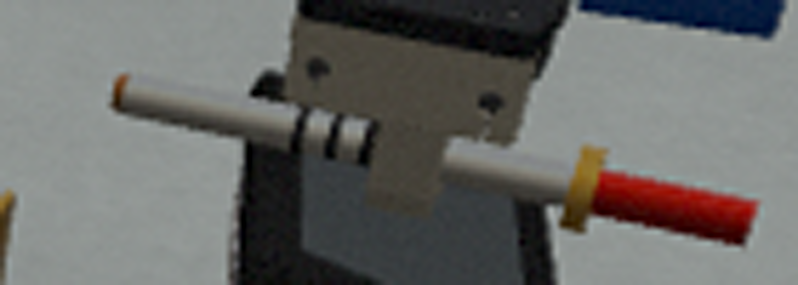

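The crop shows the held rod running from its tip at (118,92) to the handle end at (749,223), with the collar at about (582,190).

Run:
```python
from h import *
np.set_printoptions(precision=4,suppress=True)
a=arm.get_image('scene')
cc=lambda x,y:np.array([(x+.5)/5.7-.5+440,(y+.5)/5.7-.5+170])
tip,he,co=cc(118,92),cc(749,223),cc(575,188)
print(tip,co,he)
from scipy.optimize import least_squares
t=np.array([.837,.2253,.1677])
def f(p,full=False):
    g,dz,pit,dy=p;y=np.deg2rad(5.75);u=np.array([np.cos(y)*np.cos(pit),np.sin(y)*np.cos(pit),np.sin(pit)])
    n=np.array([-np.sin(y),np.cos(y),0])
    P=[t+np.array([0,0,dz])+n*dy+u*(s-g) for s in(-.080,.080,.138)]
    return np.array([proj(a,q) for q in P])
o=np.array([tip,co,he])
print('level pred',f([.025,0,0,0]))
r=least_squares(lambda p:(f([p[0],p[1],p[2],0])-o).ravel(),[.025,0,0]);print('g,dz,pitch(outward up)',r.x,'res',r.fun)
```

```text
[460.2895 185.7281] [540.4649 202.5702] [570.9912 208.7105]
level pred [[460.7211 185.6175]
 [540.6965 201.9871]
 [572.489  208.4945]]
g,dz,pitch(outward up) [ 0.0262 -0.0009 -0.0037] res [-0.1621 -0.0083 -0.5393 -0.2171  0.6397  0.2513]
```

Run:
```python
from h import *
plan([.8328,.2263,.192],down(5.8))
a=arm.get_image('scene');print([proj(a,(.6925,.212,z)) for z in(.085,.107)])
```

```text
turn first (rad) [-0.0001 -0.0002 -0.0035]  then shift cm [20.01 -6.87 -0.14] | now [0.6407 0.1377 0.1906] z [ 2.e-04  1.e-04 -1.e+00] yaw 5.6 F [ 0.2  0.2 -2.6] w 14.7 t 11.8
[array([437.50780366, 215.42983426]), array([438.78081373, 206.70678546])]
```

Request:
{"api": "carry_out", "payload": {"claw": [1, 1, 1, 1, 1, 1, 1, 1, 1, 1, 1, 1, 1, 1, 1, 1, 1, 1, 1, 1], "delta_pos": [[1, -0.4, 0], [2.1, -0.7, 0], [2.1, -0.7, 0], [2.1, -0.7, 0], [2.1, -0.7, 0], [2.1, -0.7, 0], [2.1, -0.7, 0], [2.1, -0.7, 0], [2.1, -0.7, 0], [1.2, -0.5, 0.4], [1, -0.37, 1], [0, 0, 1.5], [0, 0, 2], [0, 0, 2], [0, 0, 2], [0, 0, 2], [0, 0, 1], [0, 0, 0.5], [0, 0, 0], [0, 0, 0]], "angular": [[0, 0, -0.003], [0, 0, 0], [0, 0, 0], [0, 0, 0], [0, 0, 0], [0, 0, 0], [0, 0, 0], [0, 0, 0], [0, 0, 0], [0, 0, 0], [0, 0, 0], [0, 0, 0], [0, 0, 0], [0, 0, 0], [0, 0, 0], [0, 0, 0], [0, 0, 0], [0, 0, 0], [0, 0, 0], [0, 0, 0]]}}

```text
clock: 13.85
position: [0.8328, 0.2261, 0.0679]
ee_rot: [-3.137, -0.158, -0.002]
force: [0.4, -0.8, -1.8]
width: 0.161
gripper_force: 40.0
```

Run:
```python
from h import *
plan([.8328,.2263,.0665],down(5.8))
a=arm.get_image('scene');save(a,'s4')
f=a['frame'][:,:,::-1].copy()
c=cv2.resize(f[175:245,420:560],None,fx=5.7,fy=5.7,interpolation=cv2.INTER_CUBIC)
cv2.imwrite('pics/s4c.png',c)
m=proj(a,(.6925,.212,.085));u=np.array([.9949,.1011,0]);p=np.array(arm.observe()['position'])+[0,0,.0185]
for q in((.6925,.212,.085),p-u*.106,p+u*.054): print((np.round(proj(a,q),1)-[420,175])*5.7)
```

```text
turn first (rad) [-0.0004 -0.0016 -0.0006]  then shift cm [ 0.   -0.02  0.14] | now [0.8328 0.2261 0.0679] z [ 1.5e-03  5.0e-04 -1.0e+00] yaw 5.77 F [ 0.4 -0.8 -1.8] w 14.7 t 13.85
[ 99.75 230.28]
[188.1  247.38]
[620.73 348.84]
```

View pics/s4c.png

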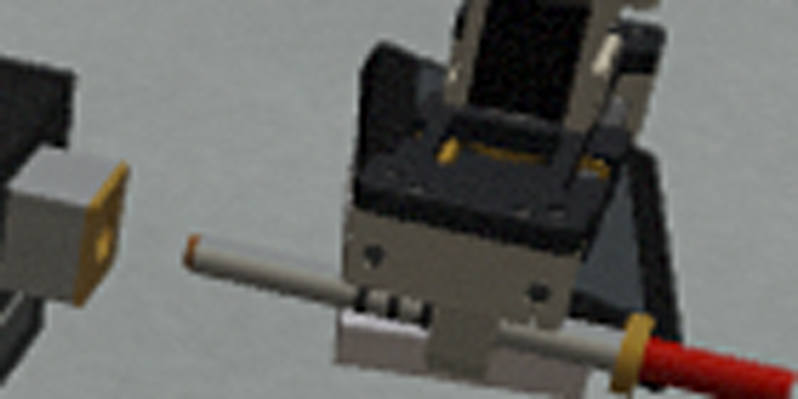

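The tip at (190,251) lines up with the bore at (104,233), both matching the prediction. I'll advance it to just short of the mouth.

Request:
{"api": "carry_out", "payload": {"claw": [1, 1, 1, 1, 1, 1, 1], "delta_pos": [[-0.5, 0, 0], [-0.8, 0, 0], [-0.8, 0, 0], [-0.6, 0, 0], [-0.3, 0, 0], [0, 0, 0], [0, 0, 0]], "angular": [[0, 0, 0], [0, 0, 0], [0, 0, 0], [0, 0, 0], [0, 0, 0], [0, 0, 0], [0, 0, 0]], "force": 55}}

```text
clock: 14.6
position: [0.8026, 0.2229, 0.067]
ee_rot: [-3.138, -0.158, -0.001]
force: [-0.4, 1.0, -1.8]
width: 0.16
gripper_force: 55.0
```

```bash
cat >> h.py <<'E'
M=np.array([.6925,.212,.085]);U=np.array([.9949,.1011,0])
def st(g=.026):
    s=arm.observe();d=s['position']-M;Rc=R.from_rotvec(s['ee_rot']).as_matrix();n=np.array([-U[1],U[0],0])
    print('t',s['clock'],'tip in mm',round(-(d@U-.080-g)*1000,1),'lat(left+)',round(d@n*1000,2),'z',round((d[2]+.0185)*1000,2),'toolz',np.round(Rc[:,2],4),'yaw',round(np.degrees(np.arctan2(Rc[1,0],Rc[0,0])),2),'F in/lat/z',np.round([s['force']@-U,s['force']@n,s['force'][2]],1),'T',np.round(s['ft_torque'],2),'w',round(s['width']*91.8,1))
E
python3 - <<'E'
from h import *
st()
E
```

```text
t 14.6 tip in mm -4.7 lat(left+) -0.3 z 0.49 toolz [ 5.e-04  1.e-04 -1.e+00] yaw 5.77 F in/lat/z [ 0.3  1.1 -1.8] T [-0.01  0.06  0.02] w 14.7
```

Well aligned, so I'll enter slowly.

Request:
{"api": "carry_out", "payload": {"claw": [1, 1, 1, 1, 1, 1, 1, 1], "delta_pos": [[-0.2, 0, 0.03], [-0.3, -0.02, 0], [-0.3, 0, 0], [-0.3, 0, 0], [-0.3, 0, 0], [-0.2, 0, 0], [0, 0, 0], [0, 0, 0]], "angular": [[0, 0, 0], [0, 0, 0], [0, 0, 0], [0, 0, 0], [0, 0, 0], [0, 0, 0], [0, 0, 0], [0, 0, 0]]}}

```text
clock: 15.4
position: [0.7864, 0.2215, 0.0665]
ee_rot: [3.138, 0.158, 0.0]
force: [0.9, -0.2, -2.1]
width: 0.157
gripper_force: 55.0
```

Run:
```python
from h import *
st()
```

```text
t 15.4 tip in mm 11.6 lat(left+) -0.03 z 0.01 toolz [ 1.e-04 -0.e+00 -1.e+00] yaw 5.77 F in/lat/z [-0.9 -0.3 -2.1] T [0.04 0.02 0.01] w 14.4
```

Request:
{"api": "carry_out", "payload": {"claw": [1, 1, 1, 1, 1, 1, 1, 1], "delta_pos": [[-0.3, 0, 0], [-0.4, 0, 0], [-0.4, 0, 0], [-0.4, 0, 0], [-0.4, 0, 0], [-0.4, 0, 0], [-0.2, 0, 0], [0, 0, 0]], "angular": [[0, 0, 0], [0, 0, 0], [0, 0, 0], [0, 0, 0], [0, 0, 0], [0, 0, 0], [0, 0, 0], [0, 0, 0]]}}

```text
clock: 16.2
position: [0.7617, 0.219, 0.0668]
ee_rot: [-3.137, -0.158, -0.001]
force: [1.7, -0.1, -2.4]
width: 0.158
gripper_force: 55.0
```

Run:
```python
from h import *
st()
```

```text
t 16.2 tip in mm 36.5 lat(left+) -0.01 z 0.31 toolz [ 7.e-04  2.e-04 -1.e+00] yaw 5.77 F in/lat/z [-1.7 -0.3 -2.4] T [ 0.09 -0.23 -0.02] w 14.5
```

Request:
{"api": "carry_out", "payload": {"claw": [1, 1, 1, 1, 1, 1, 1, 1, 1, 1, 1], "delta_pos": [[-0.3, 0, 0], [-0.4, 0, 0], [-0.4, 0, 0], [-0.4, 0, 0], [-0.4, 0, 0], [-0.4, 0, 0], [-0.4, 0, 0], [-0.4, 0, 0], [-0.3, 0, 0], [0, 0, 0], [0, 0, 0]], "angular": [[0, 0, 0], [0, 0, 0], [0, 0, 0], [0, 0, 0], [0, 0, 0], [0, 0, 0], [0, 0, 0], [0, 0, 0], [0, 0, 0], [0, 0, 0], [0, 0, 0]]}}

```text
clock: 17.3
position: [0.7318, 0.2156, 0.0674]
ee_rot: [-3.137, -0.157, -0.013]
force: [14.2, 1.9, -6.5]
width: 0.157
gripper_force: 55.0
```

Run:
```python
from h import *
st()
w=arm.get_image('wrist');save(w,'w5');a=arm.get_image('scene');save(a,'s5')
rgb=w['frame'].astype(int);c=rgb[:,316];print('handle end row',[r for r in range(5,90) if c[r,0]>1.8*c[r,1]][0])
for n in['lamp_collar']:
  for q,p in(('w',w),('s',a)):
    for r in arm.place_of(n,p):
      u=np.array(r['centre'])*[640,480];x=plane(p,u,.085);print(q,round(r['conf'],2),np.round(u,1),'collar out mm',round((x-M)@U*1000,1),'lat',round((x-M)@[-U[1],U[0],0]*1000,1))
```

```text
t 17.3 tip in mm 66.5 lat(left+) -0.4 z 0.94 toolz [ 0.008   0.0015 -1.    ] yaw 5.71 F in/lat/z [-14.3   0.5  -6.5] T [ 0.47 -2.84 -0.02] w 14.4
handle end row 28
w 0.96 [318.3 188.9] collar out mm 91.9 lat -0.9
s 0.74 [148.7 314.1] collar out mm -309.8 lat -565.9
s 0.68 [480.1 223.6] collar out mm 93.0 lat 8.4
s 0.53 [268.2 234.8] collar out mm -284.4 lat -257.4
s 0.17 [256.7 283.6] collar out mm -204.6 lat -410.8
```

No slip: the handle-end row is unchanged and the insertion is about 67 mm. I'll ease the residual push and lift, then release.

Request:
{"api": "carry_out", "payload": {"claw": [1, 1, 1, 1.8, 2.5, 4, 6, 6, 6, 6], "delta_pos": [[0, 0, 0.05], [0, 0, 0.05], [0, 0, 0], [0, 0, 0], [0, 0, 0], [0, 0, 0], [0, 0, 0], [0, 0, 0], [0, 0, 0], [0, 0, 0]], "angular": [[0, 0, 0], [0, 0, 0], [0, 0, 0], [0, 0, 0], [0, 0, 0], [0, 0, 0], [0, 0, 0], [0, 0, 0], [0, 0, 0], [0, 0, 0]], "force": 15}}

```text
clock: 18.5
position: [0.7277, 0.2156, 0.0654]
ee_rot: [3.138, 0.158, -0.0]
force: [0.2, -0.1, -0.8]
width: 0.634
gripper_force: 0.0
```

Run:
```python
from h import *
st()
w=arm.get_image('wrist');save(w,'w6');a=arm.get_image('scene');save(a,'s6')
rgb=w['frame'].astype(int);c=rgb[:,316];print('handle end row',[r for r in range(5,90) if c[r,0]>1.8*c[r,1]][0])
for r in (50,100,150):
  xs=[x for x in range(250,390) if rgb[r,x,0]>1.8*rgb[r,x,1]];print(r,min(xs),max(xs))
for r in arm.place_of('lamp_collar',w):
      u=np.array(r['centre'])*[640,480];x=plane(w,u,.082);print(round(r['conf'],2),np.round(u,1),'collar out mm',round((x-M)@U*1000,1),'lat',round((x-M)@[-U[1],U[0],0]*1000,1))
c=lambda im:cv2.resize(im['frame'][180:250,420:560,::-1],None,fx=5.7,fy=5.7,interpolation=cv2.INTER_CUBIC)
cv2.imwrite('pics/s6c.png',c(a))
for sx in(.080+.008,.138): print('level handle px in crop',[(proj(a,M+U*(.093+k)) -[420,180])*5.7 for k in(0,.058)]);break
```

```text
t 18.5 tip in mm 70.6 lat(left+) -0.01 z -1.09 toolz [-1.e-04 -0.e+00 -1.e+00] yaw 5.77 F in/lat/z [-0.2 -0.2 -0.8] T [0.01 0.05 0.02] w 58.2
handle end row 21
50 297 337
100 298 336
150 299 336
0.97 [319.7 180.5] collar out mm 91.4 lat -1.0
level handle px in crop [array([337.49188435, 257.74383527]), array([494.77883394, 294.66318452])]
```

View pics/s6c.png

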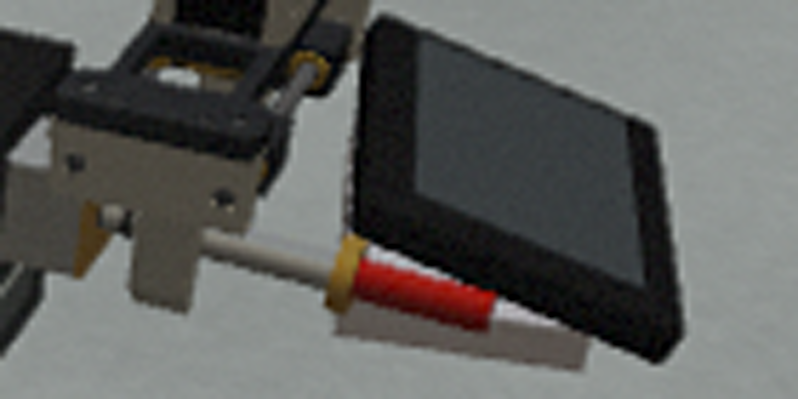

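Released. The rod stays in the bore, drooping about 4 mm at the handle: collar at (340,273), handle end at (490,312) in the crop. I'll check clearance to the tablet before sliding back.

Run:
```python
from h import *
b=arm.get_image('top');save(b,'t6')
for uv in((165,127),(164,119),(158,69)):
  print(uv,[np.round(((plane(b,uv,z)-M)@U*1000,(plane(b,uv,z)-M)@[-U[1],U[0],0]*1000)) for z in(0,.03,.1)])
st()
```

```text
(165, 127) [array([87., 99.]), array([73., 90.]), array([40., 69.])]
(164, 119) [array([105., 101.]), array([91., 92.]), array([57., 72.])]
(158, 69) [array([225., 118.]), array([207., 108.]), array([166.,  87.])]
t 18.7 tip in mm 70.6 lat(left+) -0.04 z -1.1 toolz [-0.e+00 -1.e-04 -1.e+00] yaw 5.77 F in/lat/z [0.2 0.1 1. ] T [ 0.03 -0.01 -0.06] w 59.8
```

Request:
{"api": "carry_out", "payload": {"claw": [6, 6, 6, 6, 6, 6, 6, 6, 6, 6], "delta_pos": [[0.5, 0, 0], [1.2, 0, 0], [1.5, 0, 0], [1.5, 0, 0], [1.5, 0, 0], [1.5, 0, 0], [1.0, 0, 0.2], [0.3, 0, 0.2], [0, 0, 0], [0, 0, 0]], "angular": [[0, 0, 0], [0, 0, 0], [0, 0, 0], [0, 0, 0], [0, 0, 0], [0, 0, 0], [0, 0, 0], [0, 0, 0], [0, 0, 0], [0, 0, 0]]}}

```text
clock: 19.7
position: [0.8168, 0.2246, 0.0612]
ee_rot: [3.138, 0.158, -0.001]
force: [0.4, -0.1, -0.7]
width: 0.653
gripper_force: 0.0
```

Run:
```python
from h import *
st()
w=arm.get_image('wrist');save(w,'w7')
```

```text
t 19.7 tip in mm -19.0 lat(left+) -0.01 z -5.29 toolz [-6.e-04 -1.e-04 -1.e+00] yaw 5.78 F in/lat/z [-0.4 -0.2 -0.7] T [0.07 0.02 0.03] w 60.0
```

View pics/w7.png

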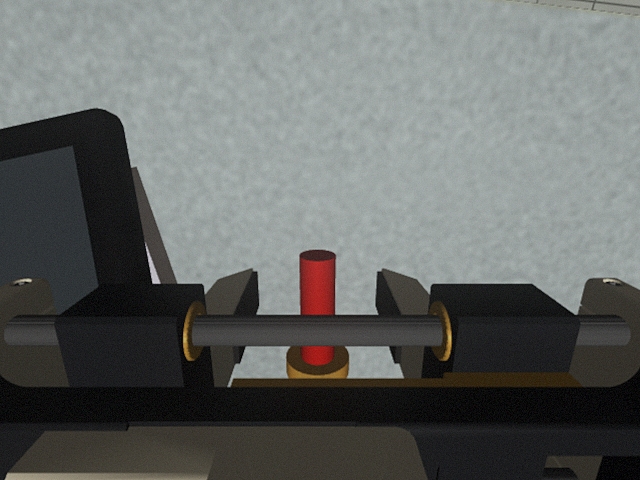

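The wrist view shows the red handle between the fingers: handle end at row 255, collar at row 360, column 318. I'll close lightly, lift to level, then grip firmly.

Request:
{"api": "carry_out", "payload": {"claw": [4, 2.5, 2, 1.5, 1, 1, 1, 1, 1, 1, 1, 1], "delta_pos": [[0, 0, 0], [0, 0, 0], [0, 0, 0], [0, 0, 0], [0, 0, 0], [0, 0, 0], [0, 0, 0], [0, 0, 0], [0, 0, 0], [0, 0, 0], [0, 0, 0], [0, 0, 0]], "angular": [[0, 0, 0], [0, 0, 0], [0, 0, 0], [0, 0, 0], [0, 0, 0], [0, 0, 0], [0, 0, 0], [0, 0, 0], [0, 0, 0], [0, 0, 0], [0, 0, 0], [0, 0, 0]], "force": 10}}

```text
clock: 20.95
position: [0.8173, 0.2246, 0.0614]
ee_rot: [3.138, 0.158, -0.0]
force: [-0.8, -0.2, 0.2]
width: 0.165
gripper_force: 10.0
```

Request:
{"api": "carry_out", "payload": {"claw": [1, 1, 1, 1, 1, 1, 1], "delta_pos": [[0, 0, -0.1], [0, 0, -0.1], [0, 0, -0.1], [0, 0, -0.1], [0, 0, -0.05], [0, 0, 0], [0, 0, 0]], "angular": [[0, 0, 0], [0, 0, 0], [0, 0, 0], [0, 0, 0], [0, 0, 0], [0, 0, 0], [0, 0, 0]]}}

```text
clock: 21.65
position: [0.8172, 0.2246, 0.0659]
ee_rot: [3.138, 0.158, -0.0]
force: [0.3, 1.1, -1.2]
width: 0.168
gripper_force: 10.0
```

Run:
```python
from h import *
st()
a=arm.get_image('scene');save(a,'s8')
f=a['frame'].astype(int)
# red handle mask axis in the scene picture, vs a level rod through the bore
m=(f[...,0]>1.9*f[...,1])&(f[...,0]>90);m[:200]=0;m[260:]=0;m[:,:460]=0;m[:,530:]=0
ys,xs=np.nonzero(m);print(len(xs),xs.min(),xs.max(),xs.mean(),ys.mean())
for s in(.1,.125,.15):print(s,proj(a,M+U*s))
for dz in(0,-.003,-.005): print(dz,proj(a,M+U*.125+[0,0,dz]))
```

```text
t 21.65 tip in mm -19.4 lat(left+) -0.06 z -0.63 toolz [-1.e-04 -0.e+00 -1.e+00] yaw 5.77 F in/lat/z [-0.4  1.1 -1.2] T [ 0.06 -0.04  0.01] w 15.5
24 482 506 494.5 229.58333333333334
0.1 [482.47218794 225.98414797]
0.125 [494.2751962  228.75462184]
0.15 [506.31658797 231.58105054]
0 [494.2751962  228.75462184]
-0.003 [494.00868452 229.96810701]
-0.005 [493.83146062 230.77504569]
```

Request:
{"api": "carry_out", "payload": {"claw": [1, 1, 1, 1, 1, 1, 1, 1, 1, 1, 1, 1, 1, 1], "delta_pos": [[0, 0, 0], [0, 0, 0], [0, 0, -0.03], [0, 0, 0], [-0.2, 0, 0], [-0.4, 0, 0], [-0.4, 0, 0], [-0.4, 0, 0], [-0.4, 0, 0], [-0.4, 0, 0], [-0.4, 0, 0], [-0.4, 0, 0], [0, 0, 0], [0, 0, 0]], "angular": [[0, 0, 0], [0, 0, 0], [0, 0, 0], [0, 0, 0], [0, 0, 0], [0, 0, 0], [0, 0, 0], [0, 0, 0], [0, 0, 0], [0, 0, 0], [0, 0, 0], [0, 0, 0], [0, 0, 0], [0, 0, 0]], "force": 58}}

```text
clock: 23.1
position: [0.7894, 0.2215, 0.0674]
ee_rot: [-3.137, -0.157, -0.007]
force: [6.2, 0.2, -2.0]
width: 0.157
gripper_force: 58.0
```

Run:
```python
from h import *
st(-.125+.160+.08-.080)
w=arm.get_image('wrist');rgb=w['frame'].astype(int);c=rgb[:,318];print('handle end row',[r for r in range(205,300) if c[r,0]>1.8*c[r,1]][0])
for r in arm.place_of('lamp_collar',w):
      u=np.array(r['centre'])*[640,480];x=plane(w,u,.085);print(round(r['conf'],2),np.round(u,1),'collar out mm',round((x-M)@U*1000,1))
w=cv2.imread('pics/w7.png').astype(int)[:,318];print('before',[r for r in range(205,300) if w[r,2]>1.8*w[r,1]][0])
```

```text
t 23.1 tip in mm 17.6 lat(left+) -0.31 z 0.94 toolz [ 4.7e-03  8.0e-04 -1.0e+00] yaw 5.74 F in/lat/z [-6.2 -0.4 -2. ] T [ 0.11 -1.41 -0.02] w 14.4
handle end row 251
0.89 [316.2 367.2] collar out mm 62.0
before 250
```

Request:
{"api": "carry_out", "payload": {"claw": [1, 1, 1, 1, 1, 1, 1, 1, 1, 1, 1, 1, 1, 1], "delta_pos": [[-0.2, 0, 0.03], [-0.4, 0, 0], [-0.4, 0, 0], [-0.4, 0, 0], [-0.4, 0, 0], [-0.4, 0, 0], [-0.4, 0, 0], [-0.4, 0, 0], [-0.4, 0, 0], [-0.4, 0, 0], [-0.4, 0, 0], [-0.4, 0, 0], [0, 0, 0], [0, 0, 0]], "angular": [[0, 0, 0], [0, 0, 0], [0, 0, 0], [0, 0, 0], [0, 0, 0], [0, 0, 0], [0, 0, 0], [0, 0, 0], [0, 0, 0], [0, 0, 0], [0, 0, 0], [0, 0, 0], [0, 0, 0], [0, 0, 0]]}}

```text
clock: 24.6
position: [0.7439, 0.2169, 0.0672]
ee_rot: [-3.137, -0.157, -0.008]
force: [6.8, 0.4, -2.0]
width: 0.156
gripper_force: 58.0
```

Run:
```python
from h import *
st()
w=arm.get_image('wrist');save(w,'w9');rgb=w['frame'].astype(int);c=rgb[:,318];print('handle end row',[r for r in range(205,300) if c[r,0]>1.8*c[r,1]][0])
a=arm.get_image('scene');save(a,'s9')
for q,p in(('w',w),('s',a)):
  for r in arm.place_of('lamp_collar',p):
      u=np.array(r['centre'])*[640,480];x=plane(p,u,.085);print(q,round(r['conf'],2),np.round(u,1),'collar out mm',round((x-M)@U*1000,1),round((x-M)@[-U[1],U[0],0]*1000,1))
```

```text
t 24.6 tip in mm 54.4 lat(left+) -0.28 z 0.72 toolz [ 4.9e-03  9.0e-04 -1.0e+00] yaw 5.74 F in/lat/z [-6.8 -0.3 -2. ] T [ 0.1  -1.44 -0.  ] w 14.4
handle end row 251
w 0.67 [315.5 367.5] collar out mm 16.2 0.5
s 0.62 [149.8 316. ] collar out mm -304.6 -568.5
s 0.62 [270.2 232.3] collar out mm -286.6 -246.7
s 0.58 [445.  219.1] collar out mm 19.8 -8.9
```

Request:
{"api": "carry_out", "payload": {"claw": [1, 1, 1, 1, 1, 1, 1, 1], "delta_pos": [[-0.2, 0, 0], [-0.3, 0, 0], [-0.3, 0, 0], [-0.2, 0, 0], [-0.2, 0, 0], [-0.1, 0, 0], [-0.1, 0, 0], [-0.1, 0, 0]], "angular": [[0, 0, 0], [0, 0, 0], [0, 0, 0], [0, 0, 0], [0, 0, 0], [0, 0, 0], [0, 0, 0], [0, 0, 0]]}}

```text
clock: 25.6
position: [0.7297, 0.2154, 0.0674]
ee_rot: [-3.137, -0.157, -0.01]
force: [8.1, 1.4, -2.2]
width: 0.159
gripper_force: 58.0
```

Request:
{"api": "carry_out", "payload": {"claw": [1], "delta_pos": [[-0.1, 0, 0]], "angular": [[0, 0, 0]]}}

```text
clock: 25.7
position: [0.7287, 0.2153, 0.0674]
ee_rot: [-3.137, -0.157, -0.01]
force: [8.5, 0.5, -1.8]
width: 0.16
gripper_force: 58.0
```

Request:
{"api": "carry_out", "payload": {"claw": [1], "delta_pos": [[-0.1, 0, 0]], "angular": [[0, 0, 0]]}}

```text
clock: 25.8
position: [0.7277, 0.2152, 0.0674]
ee_rot: [-3.137, -0.157, -0.01]
force: [8.5, 0.5, -1.9]
width: 0.157
gripper_force: 58.0
```

Request:
{"api": "carry_out", "payload": {"claw": [1], "delta_pos": [[-0.1, 0, 0]], "angular": [[0, 0, 0]]}}

```text
clock: 25.9
position: [0.7272, 0.2151, 0.0675]
ee_rot: [-3.137, -0.157, -0.012]
force: [12.6, 1.7, -5.8]
width: 0.159
gripper_force: 58.0
```

Request:
{"api": "carry_out", "payload": {"claw": [1], "delta_pos": [[-0.1, 0, 0]], "angular": [[0, 0, 0]]}}

```text
clock: 26.0
position: [0.7272, 0.2151, 0.0676]
ee_rot: [-3.136, -0.157, -0.015]
force: [16.4, 2.6, -6.4]
width: 0.155
gripper_force: 58.0
```

Request:
{"api": "carry_out", "payload": {"claw": [1], "delta_pos": [[-0.1, 0, 0]], "angular": [[0, 0, 0]]}}

```text
clock: 26.1
position: [0.7272, 0.2152, 0.0678]
ee_rot: [-3.136, -0.156, -0.018]
force: [19.8, 3.4, -9.8]
width: 0.164
gripper_force: 58.0
```

Request:
{"api": "carry_out", "payload": {"claw": [1, 1], "delta_pos": [[-0.06, 0, 0], [0, 0, 0]], "angular": [[0, 0, 0], [0, 0, 0]]}}

```text
clock: 26.3
position: [0.7272, 0.2151, 0.0678]
ee_rot: [-3.136, -0.156, -0.019]
force: [19.8, 3.4, -9.2]
width: 0.157
gripper_force: 58.0
```

Run:
```python
from h import *
st()
w=arm.get_image('wrist');rgb=w['frame'].astype(int);c=rgb[:,318];print('handle end row',[r for r in range(205,300) if c[r,0]>1.8*c[r,1]][0])
a=arm.get_image('scene');save(a,'s10')
```

```text
t 26.3 tip in mm 71.1 lat(left+) -0.38 z 1.34 toolz [ 0.0122  0.0026 -0.9999] yaw 5.7 F in/lat/z [-20.1   1.3  -9.2] T [ 0.58 -4.14  0.09] w 14.4
handle end row 251
```

Request:
{"api": "carry_out", "payload": {"claw": [1, 1, 1], "delta_pos": [[-0.06, 0, 0], [0, 0, 0], [0, 0, 0]], "angular": [[0, 0, 0], [0, 0, 0], [0, 0, 0]]}}

```text
clock: 26.7
position: [0.7272, 0.2152, 0.0679]
ee_rot: [-3.135, -0.156, -0.021]
force: [21.1, 4.3, -9.6]
width: 0.155
gripper_force: 58.0
```

Request:
{"api": "carry_out", "payload": {"claw": [1, 1, 1, 1.8, 2.5, 4, 5, 5, 5], "delta_pos": [[0.1, 0, 0.05], [0.1, 0, 0.05], [0, 0, 0], [0, 0, 0], [0, 0, 0], [0, 0, 0], [0, 0, 0], [0, 0, 0], [0, 0, 0]], "angular": [[0, 0, 0], [0, 0, 0], [0, 0, 0], [0, 0, 0], [0, 0, 0], [0, 0, 0], [0, 0, 0], [0, 0, 0], [0, 0, 0]]}}

```text
clock: 27.6
position: [0.7224, 0.215, 0.0649]
ee_rot: [3.138, 0.158, -0.0]
force: [0.6, -1.2, 0.2]
width: 0.531
gripper_force: 0.0
```

Request:
{"api": "carry_out", "payload": {"claw": [5, 5, 5, 5, 5, 5, 5, 5, 5, 5, 5, 5], "delta_pos": [[0.3, 0, 0], [1, 0, 0], [1.5, 0, 0], [1.5, 0, 0], [1.5, 0, 0], [1.5, 0, 0], [1.0, 0, -1], [0.5, 0, -2], [0, 0, -3], [0, 0, -3], [0, 0, -1], [0, 0, 0]], "angular": [[0, 0, 0], [0, 0, 0], [0, 0, 0], [0, 0, 0], [0, 0, 0], [0, 0, 0], [0, 0, 0], [0, 0, 0], [0, 0, 0], [0, 0, 0], [0, 0, 0], [0, 0, 0]]}}

```text
clock: 28.8
position: [0.8112, 0.2242, 0.1672]
ee_rot: [-3.137, -0.158, -0.006]
force: [0.4, 0.2, -0.8]
width: 0.542
gripper_force: 0.0
```

Run:
```python
from h import *
st()
a=arm.get_image('scene');b=arm.get_image('top')
x=[cv2.resize(p['frame'][r:r+60,c:c+80,::-1],None,fx=5,fy=5,interpolation=cv2.INTER_CUBIC) for p,r,c in((a,185,410),(b,115,160))]
cv2.imwrite('pics/end.png',np.hstack(x))
```

```text
t 28.8 tip in mm -13.3 lat(left+) 0.17 z 100.67 toolz [ 0.0036  0.0012 -1.    ] yaw 5.76 F in/lat/z [-0.5  0.2 -0.8] T [ 0.    0.01 -0.03] w 49.8
```

View pics/end.png

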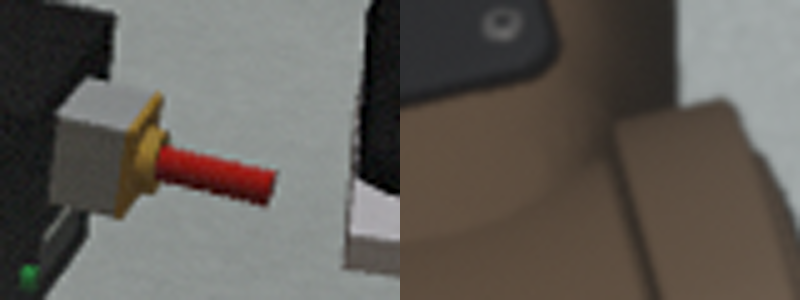

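The collar lies flush on the brass seat at (150,160), the handle sticks out straight, and the gripper is clear.

```bash
python3 -c "
from cell import arm
print(arm.sign_off())"
```

```text
the job is handed in; nothing more can be done
None
```

The lamp rod is fully home: its collar rests flush on the brass seat after a final push of about 21 N, the gripper is clear of it, and I handed the job in at about 29 s of the 61 s allowed.

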